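Hold a paint-sample slide flush on the tilted measuring stage

ROBOT

A 7-joint arm with a two-finger parallel gripper is mounted at the origin on the work surface; the furniture and walls round the work are solid. World frame = base frame: x ahead of the robot, y to its left, z up, the work surface at z = 0. Lengths are in mm, angles in degrees, forces in N, time in s.
With the tool pointing down it reaches from about 400 to 900 mm from the base axis. Payload 5.6 kg.
Tool frame: the origin (TCP) lies midway between the tips of the shut fingers; the grasp point (between the pads) lies 19 mm behind it; z points along the fingers, y is the line along which they close (so a half turn about z gives the same grasp; the last joint's range is limited). The gripper opens to 92 mm and grips with 3 to 60 N. Pads are 20 mm wide; open, the fingers measure 128 mm over their backs; the gripper's body (75 mm by 189 mm) begins 69 mm behind the grasp point.
Start: joints at [66.234, 26.786, -0.665, 91.828, 0.344, 61.387, -3.226], TCP at [236.1, -605.612, 214.592] pointing down, gripper open.
Joint ranges: [-144.91, 144.91], [-17.63, 115.5], [-89.93, 88.59], [15.96, 139.68], [-74.01, 254.01], [8.47, 105.57], [-167.45, 167.45]. Speed limits (degrees/s): [147.25, 147.25, 180, 180, 180, 180, 180].

INTERFACE

Orientations are given as [roll, pitch, yaw] about the fixed x, y, z axes, in that order (R = Rz(yaw) Ry(pitch) Rx(roll)).
In Python, from cell import bot, optics gives the robot as it stands.
- The arm moves only by the shell command python3 -m creep 'ROWS' [OPENING] [FORCE]. ROWS is JSON, a list of rows, each an object with "xyz": the shift along the tool's x, y, z as a fraction of full scale, a list of three; "delta_rot": the turn, a rotation vector about the tool's x, y, z as a fraction of full scale, a list of three. In form: [{"xyz": [tx, ty, tz], "delta_rot": [ax, ay, az]}, ...]. A call has exactly 8 rows; each row shifts and turns the commanded pose from where the row before left it, along the tool's axes as they then stand; what a row does not reach is not made up. Full scale, the value 1, is 75 mm for a shift and 45 degrees for a turn. A row lasts 1/10 s, in which the tool goes at most 50 mm and 8.59 degrees, less where a joint would pass 70% of its speed; a pose out of reach is approached as far as the arm can. A call with a number of a shift or a turn outside -1 to 1 is refused whole. A call with a gripper value outside its range is refused whole. OPENING is the opening, from 0 (shut) to 1 (fully open), set as the call begins (- or left out, the last holds). The fingers move at their own pace and stop on an object; FORCE is the grip in N (left out, the last holds). Time passes only in rows, so rows that do not move let the fingers close, or fill a call up. It gives the time, the measured TCP pose, the force, the opening and the grip force at its end, in the units of the state.
- bot.read_state(): the state, without advancing time (a new reading comes with each control period).
- optics.camera(name): name is "scene" or "top" or "wrist"; returns the picture (420x560x3 uint8, blue, green, red); there is no depth.
- optics.get_calibration(name): a dict with "fx", "fy", "cx", "cy" (pixels), "k1" (the pictures are not rectified: a ray, as slopes to the right and down, at radius r is drawn at 1 + k1 r^2 times it, then the intrinsics apply), "pose" (4x4, takes a point from camera to world coordinates). Camera axes: x right, y down, z forward; pixel columns grow to the right and rows downward; lengths in mm; the calibration is good to about 2 mm. A picture is of the moment at which its call begins: read the wrist's pose just before it. get_calibration takes no time and is no camera call; for the wrist camera it gives the pose at the moment of the call.
- bot.job_done(): hands the job in; it is judged then, once.
The state is a dict: "time_s": time; "joint_positions": joint angles; "joint_vel": joint speeds; "joint_efforts": joint torques, N m; "tcp_pos": TCP position; "tcp_rot": TCP orientation; "contact_force": force on the tool from outside, world axes, zero at the start; "wrist_torque": the same for the moment, N m; "width": opening from 0.0 (shut) to 1.0 (fully open); "grasp_force": force on a finger pad.
Only numpy, scipy, OpenCV 4.12 (cv2) and the standard library are available. Lean on these libraries where they do the work, as an engineer would, in place of code of your own. Each camera call takes 0.05 s, during which the arm holds its last target. There are 200 camera calls.

TASK

Pick up the sample slide with the yellow grip and turn it so that its black-barred end points up the slope of the tilted measuring stage. Lay it flat on the sloping face, centred over the dark round window, tilted to match so that its whole underside is flush, and finish while still gripping it and pressing it gently against the face: do not let go. Do not shift the stage or change its tilt, and leave the red-gripped slide, dropper bottle, petri dish and paint tube where they are.

Things in the scene. Friction and masses are not known exactly. Their poses are not given: they have to be found in the camera images.
- slide_yellow: slide to measure, 55 to 115 g, flat on the bench: white plate 80 x 50 x 6 mm (x, y, z). Upright yellow grip bar at its middle, 34 mm along x, 12 mm thick along y, top 35 mm above the underside: pinch it along y from above. Black bar 10 mm wide, 4 mm high across the +x end. Origin: centre of the underside; +z towards the grip. Heading at start: +x within 2 rad of the robot's +x
- slide_yellow_mark (a point): top of the black bar of the yellow-gripped slide, 33 mm along the slide's +x from its origin, 9.5 mm above the underside; axes as the slide's
- slide_red: a second slide, same shape and size but with a red grip; to be left alone. Origin: centre of its underside
- stage: measuring stage fixed to the bench: dark steel base 130 x 110 x 12 mm, two hinge bearings at the front (-x), lock block with black knob at the right (-y). Origin: centre of the base's underside; +x is the horizontal uphill direction (yaw within 0.35 rad of straight ahead). The face plate's hinge line lies 58 mm up, 52 mm towards -x
- stage_window (a point): centre of the dark round window (32 mm) flush in the face of the sloping aluminium plate, 114 mm (along slope) x 88 x 8 mm; 55 mm upslope of the hinge line, 6 mm above it. x: up the slope, y: left, z: out of the face. The face rises away from the robot at 0.17 to 0.42 rad, new each time; hinge locked stiff (over 3.5 N m). No ledge or clip: a slide let go may slip
- fume_hood: black fume-hood bell, fixed, an obstacle at the left: its round mouth, 284 mm across, faces right (-y); mouth centre at about x 0.59, y 0.21, z 0.28 in the robot frame, the bell and duct behind it to the left. Keep gripper and wrist clear of it, also when leaving a start near it: nearer than x 0.40 there is free room above z 0.26 (over a 228 mm tall jar at x 0.32, y 0.31)
- dropper_bottle: brown dropper bottle, 30 mm across, 92 mm tall, standing; origin at the centre of its underside
- petri_dish: round clear petri dish, 54 mm across, 13 mm high; origin at the centre of its underside
- paint_tube: small lying paint tube, 21 x 93 x 19 mm; origin at the centre of its underside
Things that resemble listed ones, but are neither listed nor needed, are in the scene too. Leave any purple look-alike of the slide_yellow alone.

How it is judged:
By the outcome, as a careful person would: the job done as asked, in the order asked, and still so for the second after the job is handed in, while the arm keeps its last pose, push and grip.
It also fails if it takes over 45 s, if anything falls off the work surface, if the arm or the gripper's body presses on something with over 40 N, if the wrist force passes 120 N, or if a joint passes its speed limit or range.

## Working session

There is one attempt and no reset: what is moved stays moved. The work goes in short steps, Python scripts to look and compute and a shell command to move; the robot and the scene stay as the last step left them, time stands still between calls to the robot, and variables do not carry over. Pictures are saved under pics/ and viewed, at most 10 in all, crops included, and the job is handed in when it is done.

```bash
ls; mkdir -p pics; python3 - <<'E'
from cell import bot, optics
import cv2
print(bot.read_state())
for n in ("scene","top"):
    cv2.imwrite(f"pics/{n}0.png",optics.camera(n)); c=optics.get_calibration(n); print(n,c)
E
```

```text
pics
{'time_s': 0.0, 'joint_positions': array([66.23452131, 26.83602102, -0.66686208, 91.87896498,  0.34444265,
       61.38739706, -3.22657375]), 'joint_vel': array([-0.04935401,  0.02997151, -0.04438502,  0.04734799,  0.14540551,
        0.01181794, -0.03758594]), 'joint_efforts': array([ 1.04227034e-03, -5.20557153e+01, -1.20760463e-02, -2.43741059e+01,
       -5.66552742e-02,  1.74159516e-02,  1.39327435e-04]), 'tcp_pos': array([ 235.87613982, -605.0763186 ,  213.65426809]), 'tcp_rot': array([-1.79899831e+02,  6.69530299e-03,  2.12994373e+01]), 'contact_force': array([ 0.1382291 , -0.20497059,  0.14962508]), 'wrist_torque': array([ 0.0201979 ,  0.00623994, -0.04945639]), 'grasp_force': 0.0, 'width': 0.9983880725381324}
scene {'fx': 480.93100250759454, 'fy': 480.93100250759454, 'cx': 288.5589650043037, 'cy': 215.84816255338208, 'k1': -0.038582564178921565, 'pose': array([[ 9.62862834e-01,  1.88795247e-01, -1.93006520e-01,
         7.31840601e+02],
       [ 2.69286436e-01, -7.23151198e-01,  6.36032358e-01,
        -5.84074560e+02],
       [-1.94930100e-02, -6.64385957e-01, -7.47135411e-01,
         8.67346121e+02],
       [ 0.00000000e+00,  0.00000000e+00,  0.00000000e+00,
         1.00000000e+00]])}
top {'fx': 448.34977835390373, 'fy': 448.34977835390373, 'cx': 275.8468684066263, 'cy': 211.4276384253773, 'k1': -0.06892587048218168, 'pose': array([[-5.53439772e-03, -9.87227975e-01,  1.59217760e-01,
         3.66971943e+02],
       [-9.99664682e-01,  9.48976609e-03,  2.40929192e-02,
         5.99056181e+01],
       [-2.52961432e-02, -1.59031032e-01, -9.86949460e-01,
         1.07562987e+03],
       [ 0.00000000e+00,  0.00000000e+00,  0.00000000e+00,
         1.00000000e+00]])}
```

View pics/scene0.png

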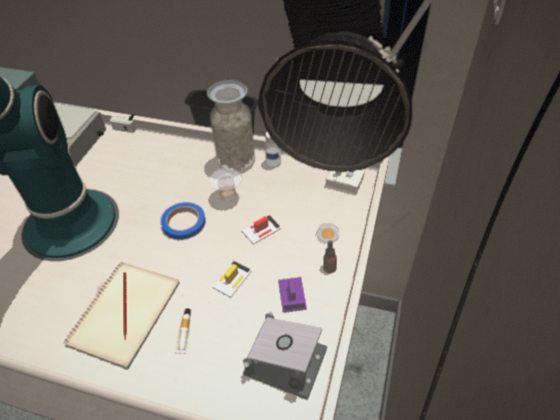

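View pics/top0.png

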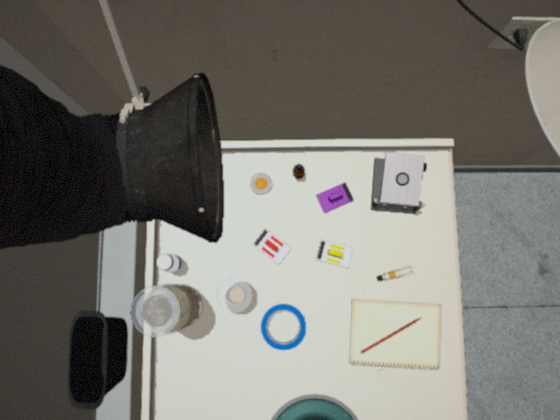

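The scene view shows the yellow slide at about (232,277) and the stage window at (285,342). In the top view the yellow slide is at (335,254) with its black bar at the left end, and the window is at (403,179). The red slide is at (271,246) in top, and the purple look-alike at (335,198).

```bash
python3 - <<'E'
import cv2,numpy as np
t=cv2.imread("pics/top0.png"); s=cv2.imread("pics/scene0.png")
def crop(im,x,y,w,h,k): return cv2.resize(im[y:y+h,x:x+w],None,fx=k,fy=k,interpolation=cv2.INTER_NEAREST)
a=crop(t,310,232,50,37,8);b=crop(t,363,143,80,75,4)[:, :400]
c=crop(s,207,255,50,37,8);d=crop(s,235,305,100,92,4)
def pad(i): 
    o=np.zeros((300,400,3),np.uint8); i=i[:300,:400]; o[:i.shape[0],:i.shape[1]]=i; return o
cv2.imwrite("pics/crops.png",np.vstack([np.hstack([pad(a),pad(b)]),np.hstack([pad(c),pad(d)])]))
E
```

```text
(no output)
```

View pics/crops.png

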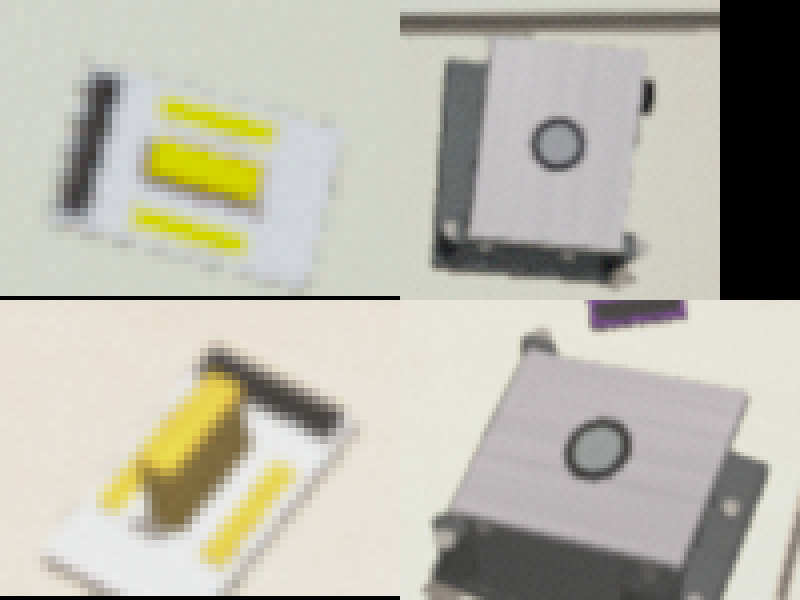

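The crops show the slide corners, the grip top, the black bar towards +y, and all four stage-plate corners plus the window in both views. I'll triangulate these.

```bash
cat > h.py <<'E'
import numpy as np, cv2
from scipy.spatial.transform import Rotation as R
def ray(c,p):
    K=np.array([[c['fx'],0,c['cx']],[0,c['fy'],c['cy']],[0,0,1.]])
    q=cv2.undistortPoints(np.array([[p]],float),K,np.array([c['k1'],0,0,0.]),).ravel()
    P=np.asarray(c['pose']); return P[:3,3],P[:3,:3]@np.array([q[0],q[1],1.])
def onz(c,p,z):
    o,d=ray(c,p); return o+d*(z-o[2])/d[2]
def tri(rs):
    A=0;b=0
    for o,d in rs:
        d=d/np.linalg.norm(d);M=np.eye(3)-np.outer(d,d);A=A+M;b=b+M@o
    x=np.linalg.solve(A,b); return x,[np.linalg.norm(np.cross(x-o,d/np.linalg.norm(d))) for o,d in rs]
def proj(c,X):
    P=np.asarray(c['pose']);v=P[:3,:3].T@(np.asarray(X)-P[:3,3]);s=v[:2]/v[2];s=s*(1+c['k1']*(s@s))
    return s*[c['fx'],c['fy']]+[c['cx'],c['cy']]
E
python3 - <<'E'
from h import *; from cell import optics
np.set_printoptions(precision=1,suppress=True)
T=optics.get_calibration("top");S=optics.get_calibration("scene")
f=lambda u,v,k,x,y:((u+.5)/k-.5+x,(v+.5)/k-.5+y)
ft=lambda u,v:f(u-400,v,4,363,143); fs=lambda u,v:f(u-400,v-300,4,235,305)
P={}
for n,a,b in [("TL",(490,40),(748,392)),("TR",(648,50),(685,565)),("BR",(622,250),(452,513)),("BL",(470,237),(530,352)),("W",(558,144),(598,449))]:
    x,e=tri([ray(T,ft(*a)),ray(S,fs(*b))]);P[n]=x;print(n,x,e)
m=(P["TL"]+P["TR"]-P["BL"]-P["BR"])/2; l=(P["TL"]-P["TR"]+P["BL"]-P["BR"])/2
n=np.cross(m,l);n/=np.linalg.norm(n)
print("len",np.linalg.norm(m),np.linalg.norm(l),"yaw",np.degrees(np.arctan2(m[1],m[0])),"tilt",np.degrees(np.arcsin(m[2]/np.linalg.norm(m))),"n",n)
z=P["W"][2]
for t in (.17,.25,.3,.35,.42): print(t,np.degrees(t),58+55*np.sin(t)+6*np.cos(t))
st=lambda u,v:f(u,v,8,310,232); ss=lambda u,v:f(u,v-300,8,207,255)
C=[onz(T,st(*p),6) for p in [(92,65),(340,128),(305,288),(52,222)]]
for c in C: print(c)
print("ctr",sum(C)/4,"len",np.linalg.norm(C[0]-C[1]),np.linalg.norm(C[3]-C[2]),np.linalg.norm(C[0]-C[3]))
d=C[0]+C[3]-C[1]-C[2];print("yaw",np.degrees(np.arctan2(d[1],d[0])))
D=[onz(S,ss(*p),6) for p in [(210,348),(357,430),(45,557)]]
print("scene",D, (D[1]+D[2])/2)
G=[onz(T,st(*p),35) for p in [(150,140),(262,172),(255,195),(146,170)]]; print("grip",G,sum(G)/4)
E
```

```text
TL [ 660.  -165.3   88.7] [np.float64(0.6548564861655403), np.float64(0.6548564861651666)]
TR [ 652.7 -253.7   93.1] [np.float64(1.264581703866234), np.float64(1.2645817038662845)]
BR [ 543.1 -242.4   58.9] [np.float64(0.6819684748181292), np.float64(0.6819684748181996)]
BL [ 552.1 -155.1   57.8] [np.float64(1.0687544601304777), np.float64(1.0687544601305132)]
W [ 601.1 -204.    77.5] [np.float64(0.18837099808443464), np.float64(0.18837099808441374)]
len 113.98855002894248 88.24536541109585 yaw -5.642726109827476 tilt 16.563253728424392 n [-0.3  0.1  1. ]
0.17 9.740282517223996 73.21853780014214
0.25 14.32394487827058 77.42069228926263
0.3 17.188733853924695 79.98563030112732
0.35 20.05352282957881 82.4956156871341
0.42 24.064227395494576 85.90535856015022
[470.1 -21.7   6. ]
[450.6 -95.1   6. ]
[403.3 -83.3   6. ]
[423.5  -8.8   6. ]
ctr [436.9 -52.2   6. ] len 75.96297946456413 77.124784113273 48.36965924359699
yaw 75.00069158572717
scene [array([425.2, -10.2,   6. ]), array([473.6, -25.9,   6. ]), array([406.2, -86.5,   6. ])] [439.9 -56.2   6. ]
grip [array([445.4, -35.8,  35. ]), array([435.8, -67.9,  35. ]), array([429.2, -65.7,  35. ]), array([436.7, -34.4,  35. ])] [436.8 -51.   35. ]
```

Plate sizes come out right (114.0 x 88.2 mm). The tilt is about 15–16.5°, the stage yaw about -5.6°, and the window is at (601,-204,77.5). The slide is at about (438,-53) with yaw 75°. I'll move over it.

```bash
python3 -m creep '[{"xyz":[0.324,-0.3675,0],"delta_rot":[0,0,0]},{"xyz":[0.324,-0.3675,0],"delta_rot":[0,0,0]},{"xyz":[0.324,-0.3675,0],"delta_rot":[0,0,0]},{"xyz":[0.324,-0.3675,0],"delta_rot":[0,0,0]},{"xyz":[0.324,-0.3675,0],"delta_rot":[0,0,0]},{"xyz":[0.324,-0.3675,0],"delta_rot":[0,0,0]},{"xyz":[0.324,-0.3675,0],"delta_rot":[0,0,0]},{"xyz":[0.324,-0.3675,0],"delta_rot":[0,0,0]}]' 0.5 20
python3 -m creep '[{"xyz":[0.324,-0.3675,0],"delta_rot":[0,0,0]},{"xyz":[0.324,-0.3675,0],"delta_rot":[0,0,0]},{"xyz":[0.324,-0.3675,0],"delta_rot":[0,0,0]},{"xyz":[0.324,-0.3675,0],"delta_rot":[0,0,0]},{"xyz":[0.324,-0.3675,0],"delta_rot":[0,0,0]},{"xyz":[0.324,-0.3675,0],"delta_rot":[0,0,0]},{"xyz":[0.324,-0.3675,0],"delta_rot":[0,0,0]},{"xyz":[0.324,-0.3675,0],"delta_rot":[0,0,0]}]'
python3 -m creep '[{"xyz":[0,0,0],"delta_rot":[0,0,-0.149]},{"xyz":[0,0,0],"delta_rot":[0,0,-0.149]},{"xyz":[0,0,0],"delta_rot":[0,0,-0.149]},{"xyz":[0,0,0],"delta_rot":[0,0,-0.149]},{"xyz":[0,0,0],"delta_rot":[0,0,-0.149]},{"xyz":[0,0,0],"delta_rot":[0,0,-0.149]},{"xyz":[0,0,0],"delta_rot":[0,0,-0.149]},{"xyz":[0,0,0],"delta_rot":[0,0,-0.149]}]'
python3 - <<'E'
from cell import bot, optics
import cv2
from h import *
c=optics.get_calibration("wrist"); im=optics.camera("wrist"); cv2.imwrite("pics/wrist1.png",im)
s=bot.read_state();print(s['tcp_pos'],s['tcp_rot'],s['joint_positions'],s['time_s'])
np.save("w1.npy",c,allow_pickle=True); print(c['pose'].round(2),c['fx'])
E
```

```text
time_s: 0.9
tcp_pos: [337.2, -328.0, 214.4]
tcp_rot: [-180.0, 0.0, 21.3]
contact_force: [0.5, -0.5, 1.1]
width: 0.5
grasp_force: 0.0
time_s: 1.7
tcp_pos: [438.2, -52.1, 214.5]
tcp_rot: [180.0, 0.0, 21.3]
contact_force: [0.9, 0.2, -0.8]
width: 0.5
grasp_force: 0.0
time_s: 2.5
tcp_pos: [437.9, -53.5, 214.3]
tcp_rot: [-180.0, 0.0, 75.2]
contact_force: [-0.2, 0.4, 0.3]
width: 0.499
grasp_force: 0.0
[437.8253915  -53.44289421 214.30584252] [-1.79959536e+02  7.69879091e-03  7.54663075e+01] [ 29.59434522   8.7951311  -29.12276331 118.15981621   5.25507753
  54.29835764 -16.85030558] 2.55
[[ 9.7000e-01 -2.5000e-01 -7.0000e-02  4.5801e+02]
 [-2.5000e-01 -9.3000e-01 -2.6000e-01  2.0730e+01]
 [ 0.0000e+00  2.7000e-01 -9.6000e-01  3.8387e+02]
 [ 0.0000e+00  0.0000e+00  0.0000e+00  1.0000e+00]] 307.2647149513567
```

View pics/wrist1.png

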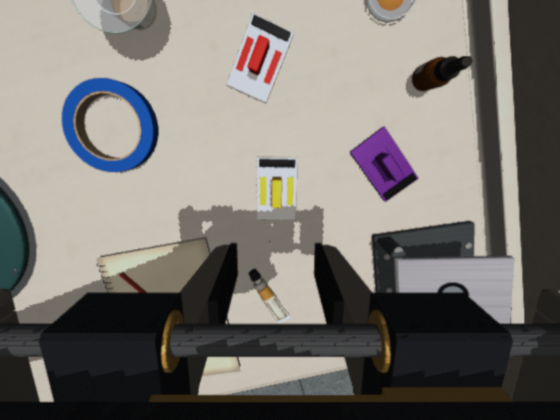

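The wrist view shows the yellow slide squarely ahead at (277,187), with the bar end up at (277,162). I'll measure the stripes, grip and bar by colour.

```bash
cat > meas.py <<'E'
from h import *
import sys
def comps(im):
    hsv=cv2.cvtColor(im,cv2.COLOR_BGR2HSV)
    m=cv2.inRange(hsv,(22,120,90),(38,255,255))
    k,l,st,ce=cv2.connectedComponentsWithStats(m)
    return [(i,st[i],ce[i],l==i) for i in range(1,k) if st[i][4]>25]
E
python3 - <<'E'
from meas import *
np.set_printoptions(precision=1,suppress=True)
c=np.load("w1.npy",allow_pickle=True).item(); im=cv2.imread("pics/wrist1.png")
for i,st,ce,m in comps(im):
    if not(240<ce[0]<310 and 140<ce[1]<230): continue
    cn=max(cv2.findContours(m.astype(np.uint8),0,1)[0],key=cv2.contourArea)
    vx,vy,x,y=cv2.fitLine(np.argwhere(m)[:,::-1].astype(np.float32),2,0,.01,.01).ravel()
    a=onz(c,ce,6);b=onz(c,ce+np.array([vx,vy])*10,6);d=b-a
    print(st,ce,a,onz(c,ce,35),np.degrees(np.arctan2(d[1],d[0])))
g=im[150:225,250:305]; hsv=cv2.cvtColor(g,cv2.COLOR_BGR2HSV)
k=(g.max(2)<70).astype(np.uint8); n,l,s,ce=cv2.connectedComponentsWithStats(k); i=1+s[1:,4].argmax()
r=cv2.minAreaRect(np.argwhere(l==i)[:,::-1].astype(np.float32)); p=ce[i]+[250,150]
a=onz(c,p,10); print("bar",p,r,a)
bx=[onz(c,q+np.array([250,150]),10) for q in cv2.boxPoints(r)]; print(bx)
E
```

```text
[260 178   6  27 134] [262.9 190.8] [423.3 -50.1   6. ] [426.  -44.7  35. ] 74.31065539017212
[272 178  10  30 266] [276.1 192.7] [438.6 -56.7   6. ] [440.1 -50.8  35. ] 74.57387145919775
[287 178   6  27 133] [289.9 190.8] [455.9 -58.7   6. ] [456.1 -52.6  35. ] 74.81308529700395
bar [276.7 162.9] ((26.5, 13.0), (6.0, 33.0), 90.0) [448.9 -20.5  10. ]
[array([430.3, -12. ,  10. ]), array([468.7, -22.2,  10. ]), array([467. , -29.1,  10. ]), array([428.3, -19. ,  10. ])]
```

```bash
python3 -m creep '[{"xyz":[0,0.028,0.33],"delta_rot":[0,0,0.005]},{"xyz":[0,0,0.33],"delta_rot":[0,0,0]},{"xyz":[0,0,0.33],"delta_rot":[0,0,0]},{"xyz":[0,0,0.33],"delta_rot":[0,0,0]},{"xyz":[0,0,0.33],"delta_rot":[0,0,0]},{"xyz":[0,0,0.33],"delta_rot":[0,0,0]},{"xyz":[0,0,0.33],"delta_rot":[0,0,0]},{"xyz":[0,0,0.3],"delta_rot":[0,0,0]}]' 0.5 20
python3 - <<'E'
from cell import optics,bot
import cv2
cv2.imwrite("pics/wrist2.png",optics.camera("wrist"));s=bot.read_state();print(s['tcp_pos'],s['tcp_rot'])
E
```

```text
time_s: 3.35
tcp_pos: [439.8, -54.1, 17.6]
tcp_rot: [-180.0, 0.0, 74.6]
contact_force: [1.0, 0.3, 1.4]
width: 0.501
grasp_force: 0.0
[437.74735105 -53.91175673  15.02099512] [-1.79679206e+02  3.41760783e-02  7.45798957e+01]
```

View pics/wrist2.png

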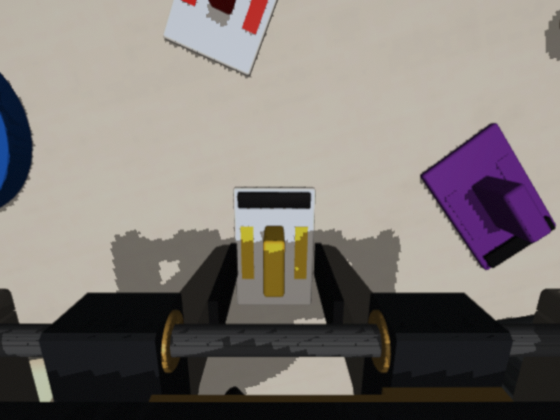

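The grip (274,262) sits between the fingers with the bar ahead at (274,200), well aligned. I'll lower a little and close.

```bash
python3 -m creep '[{"xyz":[0,0,0.04],"delta_rot":[0,0,0]},{"xyz":[0,0,0.04],"delta_rot":[0,0,0]},{"xyz":[0,0,0],"delta_rot":[0,0,0]},{"xyz":[0,0,0],"delta_rot":[0,0,0]},{"xyz":[0,0,0],"delta_rot":[0,0,0]},{"xyz":[0,0,0],"delta_rot":[0,0,0]},{"xyz":[0,0,0],"delta_rot":[0,0,0]},{"xyz":[0,0,0],"delta_rot":[0,0,0]}]' 0.5 25
python3 -m creep '[{"xyz":[0,0,0],"delta_rot":[0,0,0]},{"xyz":[0,0,0],"delta_rot":[0,0,0]},{"xyz":[0,0,0],"delta_rot":[0,0,0]},{"xyz":[0,0,0],"delta_rot":[0,0,0]},{"xyz":[0,0,0],"delta_rot":[0,0,0]},{"xyz":[0,0,0],"delta_rot":[0,0,0]},{"xyz":[0,0,0],"delta_rot":[0,0,0]},{"xyz":[0,0,0],"delta_rot":[0,0,0]}]' 0 30
```

```text
time_s: 4.2
tcp_pos: [440.2, -54.1, 12.9]
tcp_rot: [180.0, 0.0, 74.7]
contact_force: [0.7, -0.1, 0.4]
width: 0.504
grasp_force: 0.0
time_s: 5.0
tcp_pos: [440.0, -54.1, 12.8]
tcp_rot: [-180.0, 0.0, 74.7]
contact_force: [-0.4, 0.3, -0.7]
width: 0.129
grasp_force: 30.0
```

Gripped at 12 mm with 30 N, and the TCP is 12.8 mm above the underside. Next I lift, go to a viewing pose just short of the stage, and turn by -80°.

```bash
python3 -m creep '[{"xyz":[0,0,-0.2],"delta_rot":[0,0,0]},{"xyz":[0,0,-0.32],"delta_rot":[0,0,0]},{"xyz":[0,0,-0.32],"delta_rot":[0,0,0]},{"xyz":[0,0,-0.32],"delta_rot":[0,0,0]},{"xyz":[0,0,-0.32],"delta_rot":[0,0,0]},{"xyz":[0,0,-0.32],"delta_rot":[0,0,0]},{"xyz":[0,0,-0.32],"delta_rot":[0,0,0]},{"xyz":[0,0,-0.28],"delta_rot":[0,0,0]}]'
python3 -m creep '[{"xyz":[-0.197,0.1835,0],"delta_rot":[0,0,0]},{"xyz":[-0.197,0.1835,0],"delta_rot":[0,0,0]},{"xyz":[-0.197,0.1835,0],"delta_rot":[0,0,0]},{"xyz":[-0.197,0.1835,0],"delta_rot":[0,0,0]},{"xyz":[-0.197,0.1835,0],"delta_rot":[0,0,0]},{"xyz":[-0.197,0.1835,0],"delta_rot":[0,0,0]},{"xyz":[-0.197,0.1835,0],"delta_rot":[0,0,0]},{"xyz":[-0.197,0.1835,0],"delta_rot":[0,0,0]}]'
python3 -m creep '[{"xyz":[0,0,0],"delta_rot":[0,0,0.12]},{"xyz":[0,0,0],"delta_rot":[0,0,0.12]},{"xyz":[0,0,0],"delta_rot":[0,0,0.12]},{"xyz":[0,0,0],"delta_rot":[0,0,0.12]},{"xyz":[0,0,0],"delta_rot":[0,0,0.12]},{"xyz":[0,0,0],"delta_rot":[0,0,0.12]},{"xyz":[0,0,0],"delta_rot":[0,0,0.12]},{"xyz":[0,0,0],"delta_rot":[0,0,0.12]}]'
python3 -m creep '[{"xyz":[0,0,0],"delta_rot":[0,0,0.12]},{"xyz":[0,0,0],"delta_rot":[0,0,0.12]},{"xyz":[0,0,0],"delta_rot":[0,0,0.12]},{"xyz":[0,0,0],"delta_rot":[0,0,0.12]},{"xyz":[0,0,0],"delta_rot":[0,0,0.12]},{"xyz":[0,0,0],"delta_rot":[0,0,0.12]},{"xyz":[0,0,0],"delta_rot":[0,0,0.104]},{"xyz":[0,0,0],"delta_rot":[0,0,0]}]'
python3 - <<'E'
from cell import bot, optics
import cv2
from h import *
c=optics.get_calibration("wrist"); im=optics.camera("wrist"); cv2.imwrite("pics/wrist3.png",im)
s=bot.read_state();print(s['tcp_pos'],s['tcp_rot'],s['joint_positions'],s['time_s'])
np.save("w3.npy",c,allow_pickle=True)
E
```

```text
time_s: 5.8
tcp_pos: [440.2, -54.0, 193.9]
tcp_rot: [180.0, 0.0, 74.7]
contact_force: [0.9, -0.2, -0.5]
width: 0.131
grasp_force: 30.0
time_s: 6.6
tcp_pos: [515.5, -198.9, 191.8]
tcp_rot: [-179.9, -0.0, 74.7]
contact_force: [0.6, 0.8, -1.6]
width: 0.129
grasp_force: 30.0
time_s: 7.4
tcp_pos: [515.1, -198.1, 191.7]
tcp_rot: [-179.9, 0.1, 31.3]
contact_force: [0.4, 0.1, -1.5]
width: 0.125
grasp_force: 30.0
time_s: 8.2
tcp_pos: [515.1, -197.9, 191.9]
tcp_rot: [180.0, 0.1, -5.6]
contact_force: [0.5, 0.3, -0.8]
width: 0.127
grasp_force: 30.0
[ 515.14586226 -197.75185503  191.96128955] [-1.79997652e+02  8.60844227e-02 -5.49172438e+00] [ 24.71489937  19.36566414  -8.79892711 106.50828659   3.59040715
  54.47559895 -81.17741779] 8.25
```

View pics/wrist3.png

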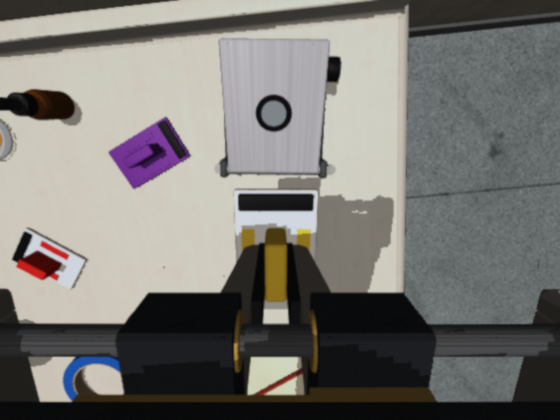

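The wrist view shows the stage plate with corners near (220,39), (329,40), (323,175) and (226,174), and the window at (274,113). The held slide is square to it, with its bar at (276,202). I'll refine these with masks in all three views.

```bash
cat > plate.py <<'E'
from meas import *
from scipy.optimize import least_squares
np.set_printoptions(precision=2,suppress=True)
def quad(im,seed):
    b,g,r=[im[...,i].astype(int) for i in range(3)]
    m=((np.abs(r-b)<14)&(r>105)).astype(np.uint8)
    m=cv2.morphologyEx(m,cv2.MORPH_OPEN,np.ones((3,3)))
    n,l,s,_=cv2.connectedComponentsWithStats(m); i=l[seed[1],seed[0]]
    cn=max(cv2.findContours((l==i).astype(np.uint8),cv2.RETR_EXTERNAL,cv2.CHAIN_APPROX_NONE)[0],key=cv2.contourArea)
    h=cv2.convexHull(cn); a=cv2.approxPolyN(h,4,ensure_convex=True).reshape(-1,2).astype(float)
    pts=cn.reshape(-1,2).astype(np.float32); L=[]
    for k in range(4):
        p,q=a[k],a[(k+1)%4];d=(q-p)/np.linalg.norm(q-p);v=pts-p;t=v@d;dist=np.abs(v@np.array([-d[1],d[0]]))
        sel=pts[(dist<2.5)&(t>.1*np.linalg.norm(q-p))&(t<.9*np.linalg.norm(q-p))]
        vx,vy,x,y=cv2.fitLine(sel,cv2.DIST_HUBER,0,.01,.01).ravel(); nn=np.array([-vy,vx])
        # outward half pixel
        o=nn@(a.mean(0)-[x,y]); nn=nn if o<0 else -nn
        L.append((nn,nn@[x,y]+.5))
    return np.array([np.linalg.solve(np.array([L[k-1][0],L[k][0]]),[L[k-1][1],L[k][1]]) for k in range(4)]),s[i]
E
python3 - <<'E'
from plate import *; from cell import optics
V={"top":(optics.get_calibration("top"),cv2.imread("pics/top0.png"),(395,195)),"scene":(optics.get_calibration("scene"),cv2.imread("pics/scene0.png"),(265,340)),"w":(np.load("w3.npy",allow_pickle=True).item(),cv2.imread("pics/wrist3.png"),(250,150))}
for n,(c,im,s) in V.items():
    q,st=quad(im,s); print(n,q.tolist(),st)
    b=im.max(2); # window ring: dark pixels near
# window: centroid of filled dark ring
    m=(b<70).astype(np.uint8); w={"top":(403,179),"scene":(285,342),"w":(274,113)}[n]; k=30 if n=="w" else 12
    sub=m[w[1]-k:w[1]+k,w[0]-k:w[0]+k]; cn=max(cv2.findContours(sub.copy(),0,1)[0],key=cv2.contourArea)
    M=cv2.moments(cv2.convexHull(cn)); print("win",M['m10']/M['m00']+w[0]-k,M['m01']/M['m00']+w[1]-k,cv2.minAreaRect(cn)[1])
E
```

```text
top [[394.14312744140625, 419.5], [93.92037200927734, 419.5], [106.87525939941406, 151.5], [433.4080505371094, 151.5]] [   96   151   333   269 56227]Traceback (most recent call last):
  File "<stdin>", line 8, in <module>
ValueError: max() iterable argument is empty
```

```bash
python3 - <<'E'
from plate import *; from cell import optics
T=optics.get_calibration("top");S=optics.get_calibration("scene");W=np.load("w3.npy",allow_pickle=True).item()
im=cv2.imread("pics/wrist3.png"); print(im[60,235],im[60,205],im[160,312],im[20,270])
try: q,st=quad(im,(250,150)); print(q,st)
except Exception as e: print(e)
for n,im2,w,k in [("t",cv2.imread("pics/top0.png"),(403,179),12),("s",cv2.imread("pics/scene0.png"),(285,342),14),("w",im,(274,113),26)]:
    sub=im2[w[1]-k:w[1]+k,w[0]-k:w[0]+k].min(2); t,m=cv2.threshold(sub,0,255,cv2.THRESH_BINARY_INV+cv2.THRESH_OTSU)
    nn,l,s,ce=cv2.connectedComponentsWithStats(m); i=1+s[1:,4].argmax(); h=cv2.convexHull(np.argwhere(l==i)[:,::-1].astype(np.float32)); M=cv2.moments(h)
    print(n,M['m10']/M['m00']+w[0]-k,M['m01']/M['m00']+w[1]-k,s[i])
E
```

```text
[179 174 176] [190 201 207] [173 169 170] [50 54 56]
[[393.7  188.5 ]
 [227.89 173.02]
 [216.71  38.41]
 [396.91  16.48]] [  218    19   179   165 20790]
t 402.21454545454543 178.57090909090908 [  5   5  14  14 102]
s 284.0178117048346 342.0161153519932 [  5   6  17  17 130]
w 273.4369235836627 112.80187747035572 [  8   8  36  37 572]
```

```bash
sed -i 's/    m=((np.abs.*/    f=cv2.GaussianBlur(im,(3,3),0).astype(int); m=((2*f[...,1]-f[...,0]-f[...,2]<-1)\&(f[...,0]-f[...,2]>-8)\&(f[...,1]>100)).astype(np.uint8)/' plate.py
python3 - <<'E'
from plate import *; from cell import optics
T=optics.get_calibration("top");S=optics.get_calibration("scene");W=np.load("w3.npy",allow_pickle=True).item()
for n,f,s in [("t","top0",(395,195)),("s","scene0",(265,340)),("w","wrist3",(250,150))]:
    im=cv2.imread(f"pics/{f}.png");print(n,im[s[1],s[0]])
    try: print(*quad(im,s))
    except Exception as e: print(e)
win=[(T,(402.2,178.6)),(S,(284.0,342.0)),(W,(273.4,112.8))]
for sel in [(0,1),(0,2),(1,2),(0,1,2)]: print("win",sel,*tri([ray(*win[i]) for i in sel]))
E
```

```text
t [192 192 195]
[[424.59 156.07]
 [416.38 204.97]
 [378.98 201.71]
 [385.92 153.07]] [ 380  153   44   52 1834]
s [189 186 192]
[[321.31 328.55]
 [305.67 372.5 ]
 [246.91 358.31]
 [266.62 317.62]] [ 249  317   72   55 2454]
w [173 169 171]
[[329.27  39.92]
 [317.87 172.69]
 [227.84 171.85]
 [218.74  38.19]] [  219    39   110   134 12282]
win (0, 1) [ 601.09 -204.23   77.48] [np.float64(0.0703689399039205), np.float64(0.07036893990410258)]
win (0, 2) [ 602.79 -204.78   73.4 ] [np.float64(0.9848602548965127), np.float64(0.9848602548964188)]
win (1, 2) [ 602.39 -204.62   79.26] [np.float64(1.0392618879640187), np.float64(1.039261887963948)]
win (0, 1, 2) [ 601.88 -204.26   77.5 ] [np.float64(0.8407060796323872), np.float64(0.72117481778815), np.float64(1.5338220122719168)]
```

```bash
cat > fit.py <<'E'
from plate import *; from cell import optics
T=optics.get_calibration("top");S=optics.get_calibration("scene");W=np.load("w3.npy",allow_pickle=True).item()
# order: UL(+y,high) UR LR LL, W
obs={"t":(T,[(385.5,152.8),(424.7,155.6),(418.2,205.2),(380.2,202)],(402.2,178.6)),
"s":(S,[(321.6,327.8),(306,371.5),(247.5,358),(267.2,317.6)],(284,342)),
"w":(W,[(218.74,38.2),(329.3,39.9),(322.8,174.5),(226,173.5)],(273.4,112.8))}
def pts(p):
    x,y,yaw,t,s0=p; Rm=R.from_euler('zy',[yaw,-t]).as_matrix()
    w=np.array([x,y,58+55*np.sin(t)+6*np.cos(t)])
    return [w+Rm@[a+s0,b,0] for a,b in [(57,44),(57,-44),(-57,-44),(-57,44)]]+[w]
def fit(keys,free_off=True):
    def res(p):
        r=[]
        for i,k in enumerate(keys):
            c,q,w=obs[k]; o=p[5+2*i:7+2*i]; P=pts(p[:5])
            for X,u in zip(P,list(q)+[w]): r+=list(proj(c,X)-u-o)
            r+=list(o/1.0)   # ~2 mm calib error -> ~1 px shift
        r.append(p[4]/2); return r
    return least_squares(res,[602,-204,-.1,.27,0]+[0,0]*len(keys),loss='soft_l1')
for ks in ["ts","w","tsw","tw","sw"]:
    f=fit(ks); p=f.x; print(ks,p[:2],"yaw,tilt",np.degrees(p[2:4]),p[4],pts(p)[4][2],"off",p[5:],"cost",f.cost)
E
python3 fit.py
```

```text
Traceback (most recent call last):
  File "fit.py", line 21, in <module>
    f=fit(ks); p=f.x; print(ks,p[:2],"yaw,tilt",np.degrees(p[2:4]),p[4],pts(p)[4][2],"off",p[5:],"cost",f.cost)
                                                                        ~~~^^^
  File "fit.py", line 8, in pts
    x,y,yaw,t,s0=p; Rm=R.from_euler('zy',[yaw,-t]).as_matrix()
    ^^^^^^^^^^^^
ValueError: too many values to unpack (expected 5)
```

```bash
sed -i "s/s0=p;/s0=p[:5];/; s/'zy'/'ZY'/" fit.py; python3 fit.py
```

```text
ts [ 601.7  -204.83] yaw,tilt [-5.58 15.67] 0.38454835739766624 78.6346819207741 off [ 0.33 -0.73 -0.38 -0.53] cost 2.1662045290382324
w [ 603.54 -204.25] yaw,tilt [-6.25 12.73] -0.14145863709805556 75.97542182763597 off [-0.02 -0.2 ] cost 4.8357357155056135
tsw [ 602.99 -204.46] yaw,tilt [-5.97 14.64] -0.2520241744533198 77.70940737510499 off [ 0.06 -0.92 -0.02 -0.32  0.08  0.04] cost 8.471534646983603
tw [ 603.34 -204.33] yaw,tilt [-6.22 13.03] -0.24248812487684587 76.2468853958067 off [-0.12 -0.89  0.05  0.02] cost 5.868347459089042
sw [ 603.12 -204.46] yaw,tilt [-5.99 14.59] -0.17793422221961816 77.6637072494926 off [ 0.05 -0.29  0.07 -0.14] cost 7.574052223715914
```

```bash
python3 - <<'E'
from h import *
np.set_printoptions(precision=2,suppress=True)
c=np.load("w3.npy",allow_pickle=True).item(); im=cv2.imread("pics/wrist3.png")
g=im[185:218,230:322]; k=(g.max(2)<70).astype(np.uint8); n,l,s,ce=cv2.connectedComponentsWithStats(k); i=1+s[1:,4].argmax(); print(s[i],ce[i]+[230,185])
r=cv2.minAreaRect(np.argwhere(l==i)[:,::-1].astype(np.float32));print(r)
tcp=np.array([515.1,-197.85,191.9]);y=np.radians(-5.55);Rz=R.from_euler('z',y).as_matrix()
print("bar in tool-horizontal frame (expect 35,0)",Rz.T@(onz(c,ce[i]+[230,185],tcp[2]-2.8)-tcp))
for b in cv2.boxPoints(r): print(Rz.T@(onz(c,b+[230,185],tcp[2]-2.8)-tcp))
t=np.radians(14.6);ys=np.radians(-5.9);nrm=np.array([-np.sin(t)*np.cos(ys),-np.sin(t)*np.sin(ys),np.cos(t)])
W=np.array([602.5,-204.4,77.7]);X=W+12.8*nrm;print("target",X)
Rt=(R.from_euler('z',-5.55,degrees=True)*R.from_euler('x',180,degrees=True)).as_matrix()
for d in (0,60,10): print(d,(Rt.T@(W+(12.8+d)*nrm-tcp))/75)
E
```

```text
[   9    9   74   16 1125] [275.28 201.85]
((45.5, 16.5), (15.0, 73.0), 90.0)
bar in tool-horizontal frame (expect 35,0) [35.12  0.59 -2.8 ]
[39.75 21.35 -2.8 ]
[ 39.73 -20.42  -2.8 ]
[ 30.84 -20.71  -2.8 ]
[30.86 21.64 -2.8 ]
target [ 599.29 -204.07   90.09]
0 [ 1.13 -0.03  1.36]
60 [ 0.92 -0.03  0.58]
10 [ 1.09 -0.03  1.23]
```

The slide is centred in the hand (bar at 35.1 mm, 0.6 mm). Now I hover 60 mm out along the normal and tilt by 14.6°.

```bash
python3 -m creep '[{"xyz":[0.115,-0.004,0.0725],"delta_rot":[0,0,0.007]},{"xyz":[0.115,-0.004,0.0725],"delta_rot":[0,0,0]},{"xyz":[0.115,-0.004,0.0725],"delta_rot":[0,0,0]},{"xyz":[0.115,-0.004,0.0725],"delta_rot":[0,0,0]},{"xyz":[0.115,-0.004,0.0725],"delta_rot":[0,0,0]},{"xyz":[0.115,-0.004,0.0725],"delta_rot":[0,0,0]},{"xyz":[0.115,-0.004,0.0725],"delta_rot":[0,0,0]},{"xyz":[0.115,-0.004,0.0725],"delta_rot":[0,0,0]}]'
python3 -m creep '[{"xyz":[0,0,0],"delta_rot":[0,0.081,0]},{"xyz":[0,0,0],"delta_rot":[0,0.081,0]},{"xyz":[0,0,0],"delta_rot":[0,0.081,0]},{"xyz":[0,0,0],"delta_rot":[0,0.081,0]},{"xyz":[0,0,0],"delta_rot":[0,0,0]},{"xyz":[0,0,0],"delta_rot":[0,0,0]},{"xyz":[0,0,0],"delta_rot":[0,0,0]},{"xyz":[0,0,0],"delta_rot":[0,0,0]}]'
cat > err.py <<'E'
from h import *; from cell import bot
np.set_printoptions(precision=2,suppress=True)
t,ys=np.radians(14.6),np.radians(-5.9)
W=np.array([602.5,-204.4,77.7]);n=np.array([-np.sin(t)*np.cos(ys),-np.sin(t)*np.sin(ys),np.cos(t)])
s=bot.read_state();Rt=R.from_euler('xyz',s['tcp_rot'],degrees=True).as_matrix();x=s['tcp_pos']
d=(x-W)@n-12.8; print("gap",d,"rot",s['tcp_rot'],"tilt",np.degrees(np.arctan2(Rt[2,0],np.hypot(Rt[0,0],Rt[1,0]))),"yaw",np.degrees(np.arctan2(Rt[1,0],Rt[0,0])))
print("tool-frame shift mm to target:",Rt.T@(W+12.8*n-x)); print("F tool",Rt.T@s['contact_force'],"T tool",Rt.T@s['wrist_torque'],"tcp",x,s['time_s'])
E
python3 err.py
```

```text
time_s: 9.05
tcp_pos: [584.8, -201.8, 148.8]
tcp_rot: [180.0, 0.0, -5.9]
contact_force: [0.2, -1.0, -0.6]
width: 0.131
grasp_force: 30.0
time_s: 9.85
tcp_pos: [585.0, -201.6, 149.4]
tcp_rot: [-180.0, -14.6, -5.9]
contact_force: [-0.1, 0.8, -1.4]
width: 0.132
grasp_force: 30.0
gap 61.07472868425252 rot [-180.    -14.58   -5.85] tilt 14.578059037984769 yaw -5.854407370903501
tool-frame shift mm to target: [-0.89  0.95 61.07]
F tool [-0.57 -0.78  1.33] T tool [ 0.06 -0.33 -0.04] tcp [ 584.96 -201.64  149.42] 9.85
```

```bash
python3 -m creep '[{"xyz":[-0.012,0.013,0.1],"delta_rot":[0,0,0]},{"xyz":[0,0,0.12],"delta_rot":[0,0,0]},{"xyz":[0,0,0.12],"delta_rot":[0,0,0]},{"xyz":[0,0,0.12],"delta_rot":[0,0,0]},{"xyz":[0,0,0.12],"delta_rot":[0,0,0]},{"xyz":[0,0,0.11],"delta_rot":[0,0,0]},{"xyz":[0,0,0],"delta_rot":[0,0,0]},{"xyz":[0,0,0],"delta_rot":[0,0,0]}]'
python3 err.py; python3 - <<'E'
from cell import optics
import cv2,numpy as np
s=optics.camera("scene");t=optics.camera("top");w=optics.camera("wrist");cv2.imwrite("pics/s4.png",s);cv2.imwrite("pics/w4.png",w);cv2.imwrite("pics/t4.png",t)
a=cv2.resize(s[290:390,220:353],(798,600),interpolation=cv2.INTER_CUBIC); cv2.imwrite("pics/c4.png",a)
E
```

```text
time_s: 10.65
tcp_pos: [596.1, -203.9, 98.7]
tcp_rot: [-180.0, -14.6, -5.9]
contact_force: [0.8, -1.1, -0.6]
width: 0.126
grasp_force: 30.0
gap 9.179978950100384 rot [-180.    -14.56   -5.88] tilt 14.55734641913394 yaw -5.8768817696631634
tool-frame shift mm to target: [ 0.92 -0.15  9.18]
F tool [0.75 1.01 0.77] T tool [ 0.05 -0.3   0.03] tcp [ 596.09 -203.89   98.74] 10.65
```

View pics/c4.png

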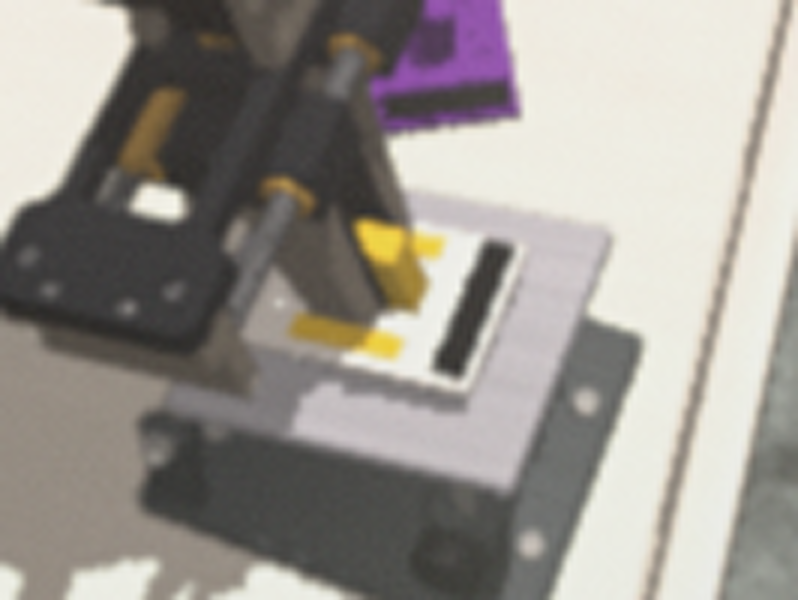

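View pics/w4.png

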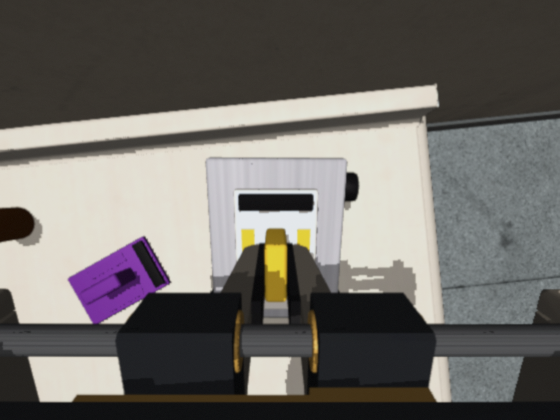

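The scene crop and wrist view show the slide just above the face with its bar upslope. It is laterally centred on the plate: slide 235–317 against plate 207–346 in wrist columns. I'll approach in small steps.

```bash
python3 -m creep '[{"xyz":[0.008,0,0.02],"delta_rot":[0,0,0]},{"xyz":[0,0,0.02],"delta_rot":[0,0,0]},{"xyz":[0,0,0.02],"delta_rot":[0,0,0]},{"xyz":[0,0,0.01],"delta_rot":[0,0,0]},{"xyz":[0,0,0.01],"delta_rot":[0,0,0]},{"xyz":[0,0,0],"delta_rot":[0,0,0]},{"xyz":[0,0,0],"delta_rot":[0,0,0]},{"xyz":[0,0,0],"delta_rot":[0,0,0]}]'
python3 err.py
python3 -m creep '[{"xyz":[0,0,0.007],"delta_rot":[0,0,0]},{"xyz":[0,0,0.007],"delta_rot":[0,0,0]},{"xyz":[0,0,0],"delta_rot":[0,0,0]},{"xyz":[0,0,0],"delta_rot":[0,0,0]},{"xyz":[0,0,0],"delta_rot":[0,0,0]},{"xyz":[0,0,0],"delta_rot":[0,0,0]},{"xyz":[0,0,0],"delta_rot":[0,0,0]},{"xyz":[0,0,0],"delta_rot":[0,0,0]}]'
python3 err.py
```

```text
time_s: 11.6
tcp_pos: [598.2, -204.2, 93.4]
tcp_rot: [180.0, -14.6, -5.9]
contact_force: [0.3, -0.1, -0.9]
width: 0.128
grasp_force: 30.0
gap 3.449998551062425 rot [180.   -14.58  -5.88] tilt 14.582301806849003 yaw -5.87949095512614
tool-frame shift mm to target: [ 0.2  -0.23  3.45]
F tool [0.07 0.09 0.96] T tool [ 0.03 -0.3   0.  ] tcp [ 598.22 -204.19   93.38] 11.6
time_s: 12.4
tcp_pos: [598.5, -204.2, 92.3]
tcp_rot: [180.0, -14.6, -5.9]
contact_force: [0.8, -0.3, -1.3]
width: 0.129
grasp_force: 30.0
gap 2.3894079722869748 rot [180.   -14.58  -5.89] tilt 14.579939940062467 yaw -5.886774339733053
tool-frame shift mm to target: [ 0.21 -0.22  2.39]
F tool [0.52 0.21 1.5 ] T tool [ 0.1  -0.3  -0.04] tcp [ 598.47 -204.2    92.35] 12.4
```

```bash
for i in 1; do :; done; python3 -m creep '[{"xyz":[0,0,0.007],"delta_rot":[0,0,0]},{"xyz":[0,0,0.007],"delta_rot":[0,0,0]},{"xyz":[0,0,0],"delta_rot":[0,0,0]},{"xyz":[0,0,0],"delta_rot":[0,0,0]},{"xyz":[0,0,0],"delta_rot":[0,0,0]},{"xyz":[0,0,0],"delta_rot":[0,0,0]},{"xyz":[0,0,0],"delta_rot":[0,0,0]},{"xyz":[0,0,0],"delta_rot":[0,0,0]}]'
python3 err.py
python3 -m creep '[{"xyz":[0,0,0.007],"delta_rot":[0,0,0]},{"xyz":[0,0,0.007],"delta_rot":[0,0,0]},{"xyz":[0,0,0],"delta_rot":[0,0,0]},{"xyz":[0,0,0],"delta_rot":[0,0,0]},{"xyz":[0,0,0],"delta_rot":[0,0,0]},{"xyz":[0,0,0],"delta_rot":[0,0,0]},{"xyz":[0,0,0],"delta_rot":[0,0,0]},{"xyz":[0,0,0],"delta_rot":[0,0,0]}]'
python3 err.py
```

```text
time_s: 13.2
tcp_pos: [598.5, -204.2, 92.0]
tcp_rot: [180.0, -14.6, -5.9]
contact_force: [-4.4, 0.8, 5.5]
width: 0.128
grasp_force: 30.0
gap 2.025319990925283 rot [179.99 -14.58  -5.88] tilt 14.577825783100574 yaw -5.87858867811191
tool-frame shift mm to target: [ 0.24 -0.23  2.03]
F tool [-2.93 -0.39 -6.44] T tool [ 0.15 -0.68  0.02] tcp [ 598.53 -204.22   91.99] 13.2
time_s: 14.0
tcp_pos: [598.4, -204.2, 91.1]
tcp_rot: [180.0, -14.5, -5.9]
contact_force: [-6.6, 2.1, 9.5]
width: 0.127
grasp_force: 30.0
gap 1.2509678907528468 rot [179.99 -14.54  -5.88] tilt 14.537100459403934 yaw -5.879092867701449
tool-frame shift mm to target: [ 0.59 -0.22  1.25]
F tool [ -4.18  -1.41 -10.88] T tool [ 0.21 -1.01 -0.  ] tcp [ 598.39 -204.2    91.15] 14.0
```

Contact comes about 2 mm early and with a downslope push. That is consistent with the real tilt being a bit steeper, around 15.7°. I'll rotate in small steps while watching force and moment.

```bash
python3 -m creep '[{"xyz":[0,0,0],"delta_rot":[0,0.011,0]},{"xyz":[0,0,0],"delta_rot":[0,0,0]},{"xyz":[0,0,0],"delta_rot":[0,0,0]},{"xyz":[0,0,0],"delta_rot":[0,0,0]},{"xyz":[0,0,0],"delta_rot":[0,0,0]},{"xyz":[0,0,0],"delta_rot":[0,0,0]},{"xyz":[0,0,0],"delta_rot":[0,0,0]},{"xyz":[0,0,0],"delta_rot":[0,0,0]}]' >/dev/null
python3 err.py
python3 -m creep '[{"xyz":[0,0,0],"delta_rot":[0,0.011,0]},{"xyz":[0,0,0],"delta_rot":[0,0,0]},{"xyz":[0,0,0],"delta_rot":[0,0,0]},{"xyz":[0,0,0],"delta_rot":[0,0,0]},{"xyz":[0,0,0],"delta_rot":[0,0,0]},{"xyz":[0,0,0],"delta_rot":[0,0,0]},{"xyz":[0,0,0],"delta_rot":[0,0,0]},{"xyz":[0,0,0],"delta_rot":[0,0,0]}]' >/dev/null
python3 err.py
```

```text
gap 1.0991009276478252 rot [179.99 -15.03  -5.88] tilt 15.025819075261579 yaw -5.881384870090685
tool-frame shift mm to target: [ 0.61 -0.2   1.1 ]
F tool [ -4.3   -0.3  -10.15] T tool [ 0.18 -1.07 -0.02] tcp [ 598.4  -204.18   90.99] 14.8
gap 1.146002931381398 rot [179.99 -15.52  -5.87] tilt 15.523650347392069 yaw -5.873332213200886
tool-frame shift mm to target: [ 0.45 -0.21  1.15]
F tool [-3.19 -0.35 -9.16] T tool [ 0.18 -1.29 -0.02] tcp [ 598.53 -204.2    91.08] 15.6
```

Contact is inside the footprint: the centre of pressure moved from +36 to +19, +12 and -22 mm as I rotated. So the slide is seating flush at about 15.2–15.5°. Next I check centring on the plate from the wrist picture, and look at it.

```bash
cat > chk.py <<'E'
import sys
from h import *; from cell import bot,optics
np.set_printoptions(precision=2,suppress=True)
s=bot.read_state();c=optics.get_calibration("wrist");im=optics.camera("wrist");cv2.imwrite(f"pics/{sys.argv[1]}.png",im)
Rt=R.from_euler('xyz',s['tcp_rot'],degrees=True).as_matrix();x=s['tcp_pos']
def tool(p,h):  # point at tool z = h
    o,d=ray(c,p);o=Rt.T@(o-x);d=Rt.T@d;return o+d*(h-o[2])/d[2]
g=cv2.cvtColor(im,cv2.COLOR_BGR2GRAY).astype(float)
print("cols275 rows:",[int(v) for v in g[140:215,250:300].mean(1)])
for r in (175,205,215): print("row",r,"edges",[(int(u),int(g[r,u+1]-g[r,u-1])) for u in range(195,360) if abs(g[r,u+1]-g[r,u-1])>18])
np.save("chk.npy",dict(c=c,R=Rt,x=x),allow_pickle=True)
a=cv2.resize(im[140:240,195:360],None,fx=4.8,fy=4.8,interpolation=cv2.INTER_CUBIC);cv2.imwrite(f"pics/{sys.argv[1]}c.png",a)
E
python3 chk.py w5
```

```text
cols275 rows: [168, 182, 200, 214, 220, 222, 222, 222, 223, 223, 222, 222, 222, 222, 222, 222, 222, 219, 203, 168, 159, 178, 190, 195, 197, 197, 197, 197, 197, 197, 197, 197, 197, 197, 197, 197, 197, 197, 197, 197, 196, 197, 196, 196, 196, 196, 196, 190, 170, 171, 206, 226, 222, 178, 98, 35, 19, 19, 19, 19, 19, 18, 18, 18, 18, 18, 17, 17, 17, 24, 72, 148, 199, 222, 229]
row 175 edges [(202, -45), (203, -34), (205, 25), (347, -44), (348, -79), (349, -60), (355, 34), (356, 47), (357, 40), (358, 42), (359, 44)]
row 205 edges [(204, -38), (205, -32), (207, 20), (234, 20), (236, -20), (237, -109), (238, -168), (239, -101), (240, -20), (311, 40), (312, 119), (313, 159), (314, 88), (316, -26), (317, -26), (345, -47), (346, -76), (347, -48), (351, 26), (352, 61), (353, 48), (357, 31), (358, 27)]
row 215 edges [(205, -37), (206, -24), (234, 25), (235, 40), (315, -27), (316, -65), (317, -22), (318, 32), (344, -27), (345, -20), (346, 26), (347, 48), (348, 24)]
```

View pics/w5c.png

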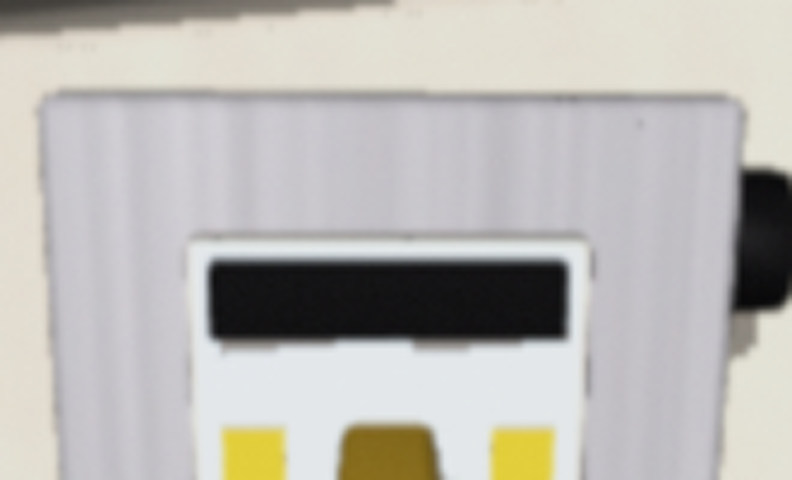

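```bash
python3 - <<'E'
from h import *
np.set_printoptions(precision=2,suppress=True)
D=np.load("chk.npy",allow_pickle=True).item();c,Rt,x=D['c'],D['R'],D['x']
def tool(p,h):
    o,d=ray(c,p);o=Rt.T@(o-x);d=Rt.T@d;return o+d*(h-o[2])/d[2]
print("plate edge",tool((275,159),12.8),tool((275,158.5),12.8))
print("slide end top",tool((275,189.5),6.8),"bottom if seen",tool((275,188),12.8))
print("bar",tool((275,193.7),2.8),tool((275,210.7),2.8), "at h3.3")
for r,a,b,e,f in [(205,204.5,346,234.3,316.7),(215,205.5,344.8,234.7,316)]:
    print("lat plate",tool((a,r),12.8),tool((b,r),12.8),"slide",tool((e,r),6.8),tool((f,r),6.8))
E
```

```text
plate edge [58.36 -0.91 12.8 ] [58.65 -0.91 12.8 ]
slide end top [41.35 -0.9   6.8 ] bottom if seen [41.08 -0.9  12.8 ]
bar [39.71 -0.89  2.8 ] [29.63 -0.89  2.8 ] at h3.3
lat plate [ 30.5  -44.01  12.8 ] [30.55 42.52 12.8 ] slide [ 32.02 -24.96   6.8 ] [32.05 23.76  6.8 ]
lat plate [ 24.14 -43.79  12.8 ] [24.19 42.18 12.8 ] slide [ 25.87 -24.94   6.8 ] [25.9  23.57  6.8 ]
```

Centred to about 0.3 mm both ways: 17.2 mm to the upslope edge (17 expected) and 0.1 mm lateral. I'll ease the rotation back slightly and lighten the grip briefly so the slide self-seats under the press, then re-grip.

```bash
python3 -m creep '[{"xyz":[0,0,0.003],"delta_rot":[0,-0.005,0]},{"xyz":[0,0,0],"delta_rot":[0,0,0]},{"xyz":[0,0,0],"delta_rot":[0,0,0]},{"xyz":[0,0,0],"delta_rot":[0,0,0]},{"xyz":[0,0,0],"delta_rot":[0,0,0]},{"xyz":[0,0,0],"delta_rot":[0,0,0]},{"xyz":[0,0,0],"delta_rot":[0,0,0]},{"xyz":[0,0,0],"delta_rot":[0,0,0]}]' 0 10
python3 err.py
python3 -m creep '[{"xyz":[0,0,0],"delta_rot":[0,0,0]},{"xyz":[0,0,0],"delta_rot":[0,0,0]},{"xyz":[0,0,0],"delta_rot":[0,0,0]},{"xyz":[0,0,0],"delta_rot":[0,0,0]},{"xyz":[0,0,0],"delta_rot":[0,0,0]},{"xyz":[0,0,0],"delta_rot":[0,0,0]},{"xyz":[0,0,0],"delta_rot":[0,0,0]},{"xyz":[0,0,0],"delta_rot":[0,0,0]}]' 0 6
python3 err.py
```

```text
time_s: 16.45
tcp_pos: [598.5, -204.2, 91.0]
tcp_rot: [180.0, -15.3, -5.9]
contact_force: [-6.3, 1.1, 9.0]
width: 0.129
grasp_force: 10.0
gap 1.0464210543541927 rot [179.99 -15.31  -5.88] tilt 15.307854564838486 yaw -5.881330297600742
tool-frame shift mm to target: [ 0.46 -0.23  1.05]
F tool [ -3.77  -0.42 -10.36] T tool [ 0.24 -1.11 -0.  ] tcp [ 598.55 -204.22   90.98] 16.45
time_s: 17.25
tcp_pos: [598.7, -204.2, 90.9]
tcp_rot: [180.0, -15.3, -5.9]
contact_force: [-4.5, 1.6, 7.7]
width: 0.131
grasp_force: 6.0
gap 0.9129425221037604 rot [179.99 -15.32  -5.88] tilt 15.317081620079833 yaw -5.876067466812056
tool-frame shift mm to target: [ 0.39 -0.2   0.92]
F tool [-2.45 -1.17 -8.65] T tool [ 0.13 -1.01  0.03] tcp [ 598.65 -204.2    90.87] 17.25
```

At 6 N grip the pads can no longer hold an edge contact, and the press stayed steady, so the slide is seated. I'll re-grip and verify.

```bash
python3 -m creep '[{"xyz":[0,0,0],"delta_rot":[0,0,0]},{"xyz":[0,0,0],"delta_rot":[0,0,0]},{"xyz":[0,0,0],"delta_rot":[0,0,0]},{"xyz":[0,0,0],"delta_rot":[0,0,0]},{"xyz":[0,0,0],"delta_rot":[0,0,0]},{"xyz":[0,0,0],"delta_rot":[0,0,0]},{"xyz":[0,0,0],"delta_rot":[0,0,0]},{"xyz":[0,0,0],"delta_rot":[0,0,0]}]' 0 25
python3 - <<'E'
from h import *; from cell import bot,optics
F=[];T=[]
for n in ["scene","scene","top","wrist","scene","scene"]:
    im=optics.camera(n);cv2.imwrite(f"pics/fin_{n}.png",im);s=bot.read_state();Rt=R.from_euler('xyz',s['tcp_rot'],degrees=True).as_matrix();F.append(Rt.T@s['contact_force']);T.append(Rt.T@s['wrist_torque'])
print(np.mean(F,0),np.mean(T,0),s['tcp_pos'],s['tcp_rot'],s['time_s'])
a=cv2.imread("pics/fin_scene.png");b=cv2.imread("pics/scene0.png")
for nm,(y0,y1,x0,x1) in dict(redslide=(210,250,235,290),dish=(220,270,310,345),tube=(305,355,170,200),stagebase=(345,395,300,335),plateR=(325,375,302,325)).items(): print(nm,np.abs(a[y0:y1,x0:x1].astype(int)-b[y0:y1,x0:x1]).mean())
cv2.imwrite("pics/fin_c.png",cv2.resize(a[300:395,230:345],(726,600),interpolation=cv2.INTER_CUBIC))
E
python3 err.py
```

```text
time_s: 18.05
tcp_pos: [598.6, -204.2, 90.9]
tcp_rot: [180.0, -15.3, -5.9]
contact_force: [-5.3, 2.1, 7.5]
width: 0.125
grasp_force: 25.0
[-3.10040052 -0.84745982 -9.10784746] [ 0.13656643 -1.01765153  0.01525419] [ 598.669507   -204.17779334   90.90062042] [179.98820111 -15.31830248  -5.87420684] 18.35
redslide 65.02909090909091
dish 8.808190476190477
tube 36.028666666666666
stagebase 9.14
plateR 12.397391304347826
gap 0.9405542140859033 rot [179.99 -15.32  -5.87] tilt 15.318302478115942 yaw -5.874206844456777
tool-frame shift mm to target: [ 0.37 -0.17  0.95]
F tool [-2.68 -0.47 -8.99] T tool [ 0.13 -1.04  0.02] tcp [ 598.67 -204.18   90.9 ] 18.35
```

View pics/fin_c.png

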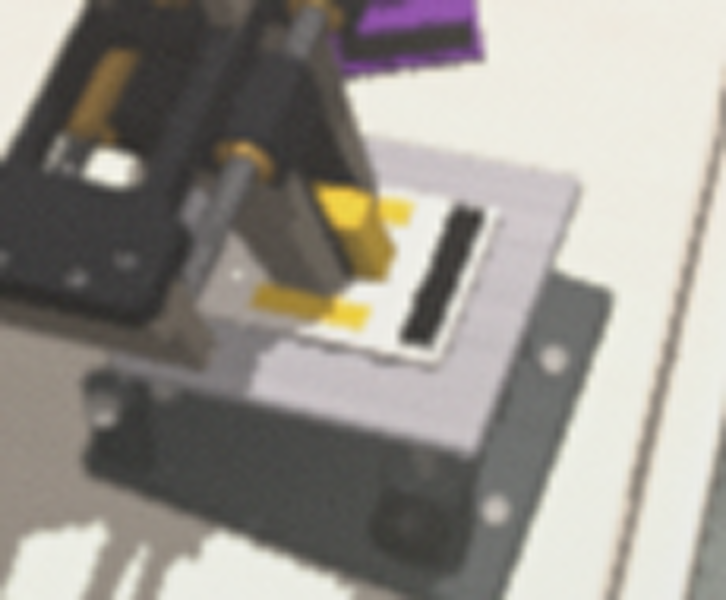

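The final crop shows the slide flat on the face with no visible gap along its near edge (about 190–440, 310–365) and the bar upslope. The press is a steady 9 N or so, and the grip is 25 N. Handing in.

```bash
python3 -c "
from cell import bot
print(bot.job_done())"
```

```text
the job is handed in; nothing more can be done
None
```

I handed the job in at about 18 s. The yellow slide lies on the sloping face with its black bar upslope, within about 0.5 mm of the window centre by the pictures, gripped at 25 N and pressed with about 9 N. That it is flush I judged from the contact forces and one picture, and I did not re-check the other objects by picture.

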